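# Do up the draw catch of a sample case

### The job

Do up the catch on top of the grey case: take the wire loop by the red grips on its bar, swing it forward and feel gently for the keeper's groove until the loop's bar drops fully down into it, then let go and push the lever over past its dead point until it lies fully home and the two halves are drawn tightly shut. Do not lean hard on the keeper with the loop, do not force the lever, and leave the toy car, the pink balm tin and the spinning top where they are.

Things in the scene. Friction and masses are not known exactly. Their poses are not given: they have to be found in the camera images.
- case: Fixed rear half of a grey hard case with aluminium rims that stands on its hinge edge, in all 170 (x) x 250 (y) x 115 (z) mm. Origin on the table under the middle of the seam; z up, +x across the seam, away from the keeper: rear half x 0 to 95 mm, front half 0 to -75. Flat top at z = 115 mm. The catch is on the top at y = 0: lever on the rear half, keeper on the front half
- keeper_place (a point): Mark fixed to the rear half in the catch's middle plane, case x = -31.7 mm, z = 142.5 mm (axis height of the bar when it lies on the groove's floor). The front half fits loosely, differently each time: with the case ajar, the middle of the keeper's groove lies 0 to 11 mm from here towards case -x. A bar lowered here mostly meets the lip; feel or look for the groove
- keeper_shape (a point): Point on the case top at the seam (x = 0, z = 115 mm). Dark steel keeper, 28 mm wide (y); heights above the case top, from here towards -x: lip 14 mm long, flat top at 35.5 mm; groove open upward, 8 mm wide at its mouth, floor at 24.5 mm, running 2 mm in under the 4 mm thick lip; back stop 8 mm thick, top at 41.5 mm, so a bar slid along the lip to -x drops in or meets the stop
- case_front (a joint): Front half of the case (x 0 to -75 mm), hinged along the bottom of the seam; 0 = drawn tightly shut, about 0.018 rad = sprung ajar by its gasket (2.5 mm at the catch); the gasket pushes with about 1 to 3 N at the catch's height
- lever (a joint): Steel lever of the catch, 62 mm long, 30 mm wide, 5 mm thick. 0 = fully home, handle flat and pointing to the case's +x; grows as the handle swings up (1.57 = upright) and towards the keeper, to 2.0. Stays where it is left (friction 0.035 N m). With the loop hooked it resists with up to about 12 N at the handle until about 0.2 rad, the dead point, after which it holds itself shut; hard stop at 0
- lever_pivot (a point): Axis of the lever (parallel to case y): case x = 26 mm, z = 144 mm. The loop turns on a pin in the lever 18 mm from this axis; that pin lies 10 degrees below the handle's line, on the handle's side (lever at 0: at case x = +44 mm, z = 141 mm)
- handle_pad (a point): Place to push the lever: middle of the handle's pushing face, 45 mm from the lever's axis along the handle and 5.5 mm off its line (the face looks up when the lever is home, towards the keeper and robot when it is upright)
- loop_swing (a joint): Turn of the wire loop on its pin relative to the lever; the loop's slope above level, seen from its pin towards the robot, is loop_swing minus lever (rad). Swings freely: it starts flopped back past upright over the lever, against its stop at 3.45, and falls forward under its own weight once past upright
- loop (a joint): Stretch of the sprung loop (m): 0 = slack; about 4 N per mm; over 0 only when the hooked loop pulls
- loop_bar (a point): Middle of the loop's hook bar, a steel rod 6 mm thick along case y, 69 mm from the loop's pin. It carries a red finger grip, 12 mm thick and 8 mm long, on each end: 56 mm over the grips' end faces, on which it is gripped; held so, it can turn between the fingers. The loop's arms run at y = +-18.5 mm
- toy_car: Bystander: wooden toy car, 77 x 100 x 54 mm, loose, origin at the middle of its underside
- balm_tin: Bystander: round pink tin, 67 mm across, 29 mm high, loose, origin at the middle of its underside
- spinning_top: Bystander: wooden spinning top with a red rim, 53 mm across, 62 mm high, standing loose, origin at the middle of its underside

How it is judged:
By the outcome, as a careful person would: the job done as asked, in the order asked, and still so for the second after the job is handed in, with the robot touching nothing.
It also fails if it takes over 72 s, if anything falls off the work surface, if the arm or the gripper's body presses on something with over 40 N, if the wrist force passes 120 N, or if a joint passes its speed limit or range.

### The arm

A 6-joint arm with a two-finger parallel gripper is mounted at the origin on a cart in front of the work surface, level with it; the furniture and walls round the work are solid. World frame = base frame: x ahead of the robot, y to its left, z up, the work surface at z = 0. Lengths are in m, angles in rad, forces in N, time in s.
With the tool pointing down it reaches from about 0.4 to 0.825 m from the base axis. Payload 7 kg.
Tool frame: the origin (TCP) lies midway between the tips of the shut fingers; the grasp point (between the pads) lies 19 mm behind it; x points along the fingers, y is the direction in which the jaws open and shut, and the axes are right-handed (so a half turn about x gives the same grasp; the last joint's range is limited). The gripper opens to 85 mm and grips with 20 to 120 N. Pads are 22 mm wide; open, the fingers measure 114 mm over their backs; the gripper's body (76 mm by 85 mm) begins 54 mm behind the grasp point. The pads swing forward as they close: fully open they stand 13 mm farther back than shut.
Start: joints at [1.441, 0.359, 0.012, 0, -1.224, -0.288], TCP at [0.274, 0.617, 0.231] pointing down, gripper open.
Joint ranges: [-3.07, 3.07], [-1.43, 2.12], [-1.02, 1.25], [-3.03, 1.67], [-3.05, -0], [-3.03, 3.03]. Speed limits (rad/s): [2.39, 2.39, 3.01, 3.14, 3.14, 3.14].

### API

Orientations are given as a rotation vector (axis times angle).
In Python, from rig import telemetry, cams, robot gives the robot as it stands.
- The arm moves only by the shell command python3 -m pendant 'ROWS' [OPENING] [FORCE]. ROWS is JSON, a list of rows, each a list of 6 numbers: the shift along the world's x, y, z scaled (see below), then the turn, a rotation vector about the world's x, y, z scaled (see below). In form: [[x, y, z, ax, ay, az], ...]. A call has 1 to 20 rows; each row is the pose to reach, as a shift and turn from the pose commanded when the call began; what a row does not reach only later rows make up. The controller multiplies each number of a shift by 0.8 m and each number of a turn by 90 degrees. A row lasts 1/12 s, in which the tool goes at most 41.7 mm and 7.16 degrees, less where a joint would pass 70% of its speed; a pose out of reach is approached as far as the arm can. A call with a number of a shift or a turn outside -1 to 1 is refused whole. A call with a gripper value outside its range is refused whole. OPENING is the opening, from 0 (shut) to 1 (fully open), set as the call begins (- or left out, the last holds). The fingers move at their own pace and stop on an object; FORCE is the grip in N (left out, the last holds). Time passes only in rows, so rows that repeat a pose let the fingers close. It gives the time, the measured TCP pose, the force and the opening at its end, in the units of the state.
- telemetry.state(): the state, without advancing time (a new reading comes with each control period).
- cams.grab_frame(name): name is "scene" or "side" or "wrist"; returns the picture (420x560x3 uint8, red, green, blue); there is no depth.
- cams.camera_model(name): a dict with "vfov" (degrees; the focal length in pixels is half the picture's height over the tangent of half this angle, whatever the lens; pixels are square), "cx", "cy" (the principal point, pixels), "D" ([k1, k2, p1, p2, k3] as OpenCV has them; the pictures are not rectified), "extrinsics" (4x4, takes a point from world to camera coordinates). Camera axes: x right, y down, z forward; pixel columns grow to the right and rows downward; lengths in m; the calibration is good to about 2 mm. A picture is of the moment at which its call begins: read the wrist's pose just before it. camera_model takes no time and is no camera call; for the wrist camera it gives the pose at the moment of the call.
- robot.sign_off(): hands the job in, once; it reports no verdict.
The state is a dict: "time": time; "joint_pos": joint angles; "dq": joint speeds; "joint_efforts": joint torques, N m; "tool_pos": TCP position; "orientation": TCP orientation; "ft_force": force on the tool from outside, world axes, zero at the start; "torque": the same for the moment, N m; "opening": opening from 0.0 (shut) to 1.0 (fully open).
Only numpy, scipy, OpenCV 4.12 (cv2) and the standard library are available. Lean on these libraries where they do the work, as an engineer would, in place of code of your own. Each camera call takes 0.05 s, during which the arm holds its last target. There are 200 camera calls.

## Working session

There is one attempt and no reset: what is moved stays moved. The work goes in short steps, Python scripts to look and compute and a shell command to move; the robot and the scene stay as the last step left them, time stands still between calls to the robot, and variables do not carry over. Pictures are saved under pics/ and viewed, about 8 in all and at most 12, crops included, and the job is handed in when it is done.

```bash
mkdir -p pics; ls
python3 - <<'E'
from rig import telemetry,cams
import cv2,numpy as np
s=telemetry.state();print(s)
a=[]
for n in ["scene","side"]:
    im=cams.grab_frame(n);cv2.imwrite(f"pics/{n}0.png",im[:,:,::-1])
    m=cams.camera_model(n);print(n,m)
E
```

```text
pics
{'time': 0.0, 'joint_pos': array([ 1.44107748e+00,  3.59381683e-01,  1.10581709e-02, -3.27129396e-04,
       -1.22410610e+00, -2.88131420e-01]), 'dq': array([-0.00126139, -0.00223049, -0.00067734, -0.002903  , -0.00098162,
        0.00057026]), 'joint_efforts': array([ 1.83559336e-03, -5.83325279e+01,  2.93413585e+01,  6.93633333e+00,
       -6.13080338e-03, -1.93774213e-05]), 'tool_pos': array([0.2737298 , 0.61647903, 0.2303709 ]), 'orientation': array([-1.99143544,  0.42405855,  1.99179657]), 'ft_force': array([ 0.35303755,  0.02882384, -0.41381123]), 'torque': array([ 0.02650752, -0.02941827, -0.01661919]), 'opening': 0.9980098582399749}
scene {'vfov': 56.13151060202743, 'cx': 279.2821141881631, 'cy': 211.5466992872273, 'D': array([-0.09274258,  0.        ,  0.        ,  0.        ,  0.        ]), 'extrinsics': array([[ 0.85968157, -0.51080791, -0.00478348, -0.45063143],
       [-0.33295446, -0.55320617, -0.76361264,  0.23096648],
       [ 0.38741313,  0.65805639, -0.64565692,  0.73301148],
       [ 0.        ,  0.        ,  0.        ,  1.        ]])}
side {'vfov': 46.82001713430463, 'cx': 274.8423975382113, 'cy': 215.11752210360802, 'D': array([-0.15158794,  0.        ,  0.        ,  0.        ,  0.        ]), 'extrinsics': array([[ 0.93367587, -0.35775942,  0.01604882, -0.50991011],
       [-0.14557714, -0.42010674, -0.89572185,  0.18777695],
       [ 0.32719515,  0.83397753, -0.44432512,  0.92642186],
       [ 0.        ,  0.        ,  0.        ,  1.        ]])}
```

View pics/scene0.png

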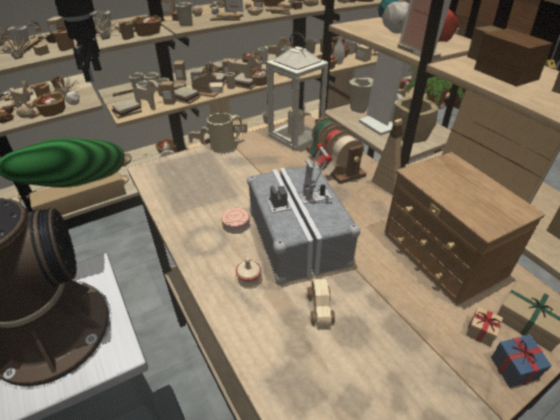

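View pics/side0.png

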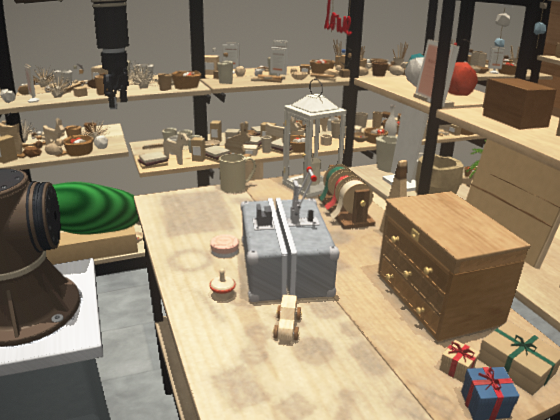

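The scene picture shows the case with its top around (300,200), keeper at (278,198), upright lever at (313,180), and loop grips at (322,158). In the side picture the keeper is at (265,212) and the red grip at (310,175). I'll enlarge both.

Run:
```python
import cv2,numpy as np
a=cv2.imread("pics/scene0.png")[145:285,240:365];b=cv2.imread("pics/side0.png")[160:300,230:355]
o=np.hstack([cv2.resize(x,None,fx=3.2,fy=4.2/1.3125,interpolation=cv2.INTER_CUBIC) for x in(a,b)])
for i in range(0,125,10):
    for k,(x0) in enumerate([240,230]):
        cv2.line(o,(int(i*3.2)+400*k,0),(int(i*3.2)+400*k,5),(0,255,255),1)
        cv2.putText(o,str(x0+i),(int(i*3.2)+400*k,15),0,.3,(0,255,255))
for j in range(0,140,10):
    for k,(y0) in enumerate([145,160]):
        cv2.putText(o,str(y0+j)+"-",(400*k,int(j*3.2)+3),0,.3,(0,255,0))
print(o.shape);cv2.imwrite("pics/crop1.png",o)
```

```text
(448, 800, 3)
```

View pics/crop1.png

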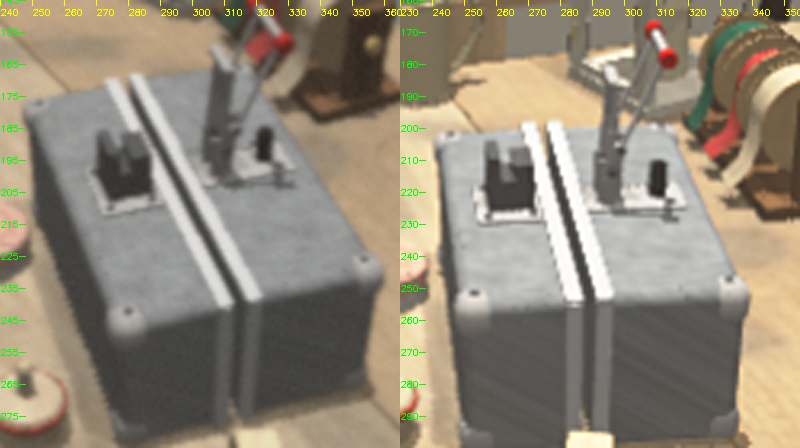

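Both crops give consistent features: rear rim ends, near grip at scene (328.8,158.1) / side (313.8,178.1), and far grip at (319.7,148) / (309.1,168.4). Next I fit the case pose and lever angle.

```bash
cat > h.py <<'E'
import numpy as np,cv2
from rig import cams
from scipy.optimize import least_squares
def cam(n):
    m=cams.camera_model(n);f=210/np.tan(np.radians(m["vfov"]/2))
    return np.array([[f,0,m["cx"]],[0,f,m["cy"]],[0,0,1]]),np.array(m["D"]),np.array(m["extrinsics"])
def proj(c,P):
    K,D,E=c;return cv2.projectPoints(np.atleast_2d(P).astype(float),cv2.Rodrigues(E[:3,:3])[0],E[:3,3],K,D)[0][:,0]
def toplane(c,uv,z):
    K,D,E=c;n=cv2.undistortPoints(np.array([[uv]],float),K,D)[0,0]
    d=E[:3,:3].T@np.r_[n,1];o=-E[:3,:3].T@E[:3,3];return o+d*(z-o[2])/d[2]
def tri(cs,uvs):
    return least_squares(lambda p:np.concatenate([proj(c,p)[0]-u for c,u in zip(cs,uvs)]),[.5,.1,.15])
def rot(y):return np.array([[np.cos(y),-np.sin(y),0],[np.sin(y),np.cos(y),0],[0,0,1]])
def W(p,T):return np.atleast_2d(p)@rot(T[2]).T+[T[0],T[1],0]
def pin(l):a=l-np.radians(10);return np.array([.026+.018*np.cos(a),0,.144+.018*np.sin(a)])
def bar(l,sl):return pin(l)+.069*np.array([-np.cos(sl),0,np.sin(sl)])
E
python3 - <<'E'
from h import *
S,D=cam("scene"),cam("side")
for n,a,b in [("gripN",(328.75,158.1),(313.75,178.1)),("gripF",(319.7,148),(309.1,168.4)),("rimN",(317.2,238.8),(290.9,253.8)),("rimF",(281.3,168.8),(276.3,198.4))]:
    r=tri([S,D],[np.array(a),np.array(b)]);print(n,r.x.round(4),r.fun.round(2))
    if n[0]=='r':print(toplane(S,a,.115),toplane(D,b,.115))
obs=[(S,(328.75,158.1),'N'),(D,(313.75,178.1),'N'),(S,(319.7,148),'F'),(D,(309.1,168.4),'F'),(S,(317.2,238.8),(0,-.125,.115)),(D,(290.9,253.8),(0,-.125,.115)),(S,(281.3,168.8),(0,.125,.115)),(D,(276.3,198.4),(0,.125,.115))]
def res(p):
    b=bar(p[3],3.45-p[3])
    out=[]
    for c,u,k in obs:
        q=b+[0,-.024 if k=='N' else .024,0] if isinstance(k,str) else np.array(k)
        out.append(proj(c,W(q,p))[0]-u)
    return np.concatenate(out)
r=least_squares(res,[.6,.2,0,1.5]);print(r.x,r.fun.round(1))
print("bar",W(bar(r.x[3],3.45-r.x[3]),r.x),"keeper_place",W([-.0317,0,.1425],r.x))
E
```

```text
gripN [ 0.6018 -0.0633  0.2246] [-0.1   0.11  0.11 -0.1 ]
gripF [ 0.6047 -0.0299  0.2314] [ 0.61 -0.63 -0.67  0.6 ]
rimN [ 0.5205 -0.1496  0.1137] [-0.43  0.37  0.46 -0.31]
[ 0.5209922 -0.1502053  0.115    ] [ 0.51838114 -0.15230037  0.115     ]
rimF [0.5821 0.088  0.118 ] [-0.23  0.21  0.25 -0.18]
[0.58533083 0.09233047 0.115     ] [0.58363564 0.09342312 0.115     ]
[ 0.55204332 -0.02935628 -0.25706102  1.51188346] [-0.2  0.7 -0.4  0.   0.3 -1.3  0.1  1.1 -0.3  0.1  0.5 -0.7 -0.4  0.3
  0.4  0.3]
bar [[ 0.60518091 -0.04332493  0.22590897]] keeper_place [[ 0.52138494 -0.0212969   0.1425    ]]
```

Run:
```python
from h import *
from rig import telemetry
from scipy.spatial.transform import Rotation as R
S=cam("scene");s=telemetry.state()
print("lantern",toplane(S,(290,145),0),"mug",toplane(S,(222,150),0),"tape",toplane(S,(345,178),0))
print("tin",toplane(S,(235,220),.029),"top",toplane(S,(248,270),.05))
Rc=R.from_rotvec(s["orientation"]);print(Rc.as_matrix().round(3))
cy=rot(-.257)[:,1]
for sg in(1,-1):
    x=np.array([0,0,-1.]);y=sg*cy;T=R.from_matrix(np.c_[x,y,np.cross(x,y)])
    d=(T*Rc.inv()).as_rotvec();print(sg,d,(d/(np.pi/2)).round(3), T.as_rotvec())
K,D,E=cam("wrist");M=Rc.as_matrix();o=-E[:3,:3].T@E[:3,3]
print("wristcam in tool pos",M.T@(o-s["tool_pos"]),"\naxes(tool)",(M.T@E[:3,:3].T).round(3))
p=W([-.025,0,.33],[.552,-.0294,-.257])[0];print(p,((p-s["tool_pos"])/.8).round(4))
```

```text
lantern [0.76620586 0.34034125 0.        ] mug [0.56761525 0.42566319 0.        ] tape [0.80394173 0.10572888 0.        ]
tin [0.4453643  0.07311015 0.029     ] top [ 0.392428   -0.09947191  0.05      ]
[[-0.001 -0.406 -0.914]
 [-0.001 -0.914  0.406]
 [-1.     0.002 -0.   ]]
1 [-5.94728751e-04 -2.20334096e-03 -2.98066224e+00] [-0.000e+00 -1.000e-03 -1.898e+00] [ 0.201747    1.56136456 -0.201747  ]
-1 [ 0.00147523 -0.0003982   0.16092956] [ 0.001 -0.     0.102] [-2.08443658  0.26933417  2.08443658]
wristcam in tool pos [-0.14208784  0.00020463 -0.07667635] 
axes(tool) [[ 0.001 -0.298  0.955]
 [ 1.    -0.    -0.001]
 [ 0.001  0.955  0.298]]
[ 0.52782108 -0.02304549  0.33      ] [ 0.3176 -0.7995  0.1244]
```

```bash
python3 -m pendant '[[0.01,-0.02,0.04,0,0,0],[0.03,-0.07,0.08,0,0,0.02],[0.05,-0.12,0.12,0,0,0.05],[0.07,-0.17,0.124,0,0,0.1],[0.09,-0.22,0.124,0,0,0.102],[0.11,-0.27,0.124,0,0,0.102],[0.13,-0.32,0.124,0,0,0.102],[0.15,-0.37,0.124,0,0,0.102],[0.17,-0.42,0.124,0,0,0.102],[0.19,-0.47,0.124,0,0,0.102],[0.21,-0.52,0.124,0,0,0.102],[0.23,-0.57,0.124,0,0,0.102],[0.25,-0.62,0.124,0,0,0.102],[0.27,-0.67,0.124,0,0,0.102],[0.29,-0.72,0.124,0,0,0.102],[0.305,-0.76,0.124,0,0,0.102],[0.3175,-0.8,0.124,0,0,0.102],[0.3175,-0.8,0.124,0,0,0.102],[0.3175,-0.8,0.124,0,0,0.102],[0.3175,-0.8,0.124,0,0,0.102]]' 1 20
python3 - <<'E'
from h import *
from rig import telemetry
s=telemetry.state();print(s["time"],s["tool_pos"],s["orientation"])
c=cam("wrist");np.savez("w1.npz",K=c[0],D=c[1],E=c[2])
im=cams.grab_frame("wrist");cv2.imwrite("pics/w1.png",im[:,:,::-1])
T=[.552,-.0294,-.257]
for q in [(-.0317,0,.1425),(-.0427,0,.1425),(0,.125,.115),(0,-.125,.115),(.095,-.125,.115)]:print(q,proj(c,W(q,T)))
E
```

```text
time: 1.77
tool_pos: [0.5278, -0.0244, 0.3298]
orientation: [-2.081, 0.273, 2.084]
ft_force: [0.4, 0.4, 0.1]
opening: 1.001
1.7667 [ 0.52779776 -0.02441758  0.32977066] [-2.08111938  0.27336631  2.0840037 ]
(-0.0317, 0, 0.1425) [[282.80110448 199.58341772]]
(-0.0427, 0, 0.1425) [[282.86268382 210.48532186]]
(0, 0.125, 0.115) [[161.41468324 163.83443229]]
(0, -0.125, 0.115) [[404.29754484 162.77549989]]
(0.095, -0.125, 0.115) [[412.23715794  64.60214737]]
```

View pics/w1.png

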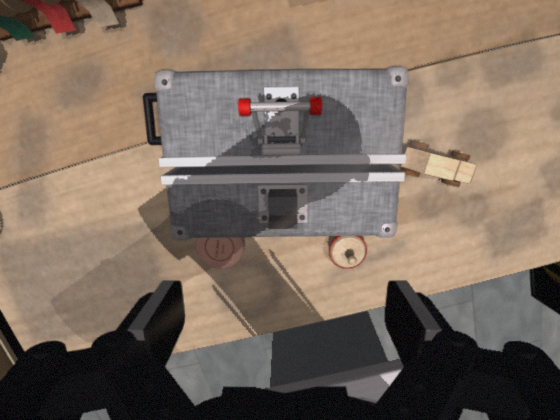

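Wrist picture: case square to the image, grips at (244,107) and (316,105), lever around (282,125), keeper around (283,207). I'll enlarge the region with contrast.

Run:
```python
import cv2,numpy as np
a=cv2.imread("pics/w1.png");k=a[180:232,250:316];g=a[85:190,220:345]
k=np.clip(255*(k/255.)**.5,0,255).astype('uint8')
k=cv2.resize(k,None,fx=7,fy=7,interpolation=cv2.INTER_CUBIC);g=cv2.resize(g,None,fx=2.6,fy=2.6,interpolation=cv2.INTER_CUBIC)
for j in range(0,52,4):cv2.putText(k,f"{180+j}-",(0,j*7+3),0,.35,(0,255,0))
for i in range(0,66,6):cv2.putText(k,f"{250+i}",(i*7,10),0,.35,(0,255,255))
for j in range(0,105,10):cv2.putText(g,f"{85+j}-",(0,int(j*2.6)+3),0,.3,(0,255,0))
for i in range(0,125,10):cv2.putText(g,f"{220+i}",(int(i*2.6),8),0,.3,(0,255,255))
o=np.zeros((max(k.shape[0],g.shape[0]),k.shape[1]+g.shape[1],3),'uint8');o[:k.shape[0],:k.shape[1]]=k;o[:g.shape[0],k.shape[1]:]=g
cv2.imwrite("pics/crop2.png",o);print(o.shape)
print(cv2.cvtColor(a,6)[180:230,276:290].mean(1).round(0))
```

```text
(364, 787, 3)
[123. 123. 118.  86.  77.  99. 106. 106.  97.  53.  41.  42.  41.  42.
  41.  42.  43.  55.  55.  56.  56.  55.  56.  57.  57.  56.  56.  55.
  55.  56.  56.  55.  54.  55.  54.  51.  46.  48.  49.  52.  54.  58.
  60.  61.  63.  62.  64.  65.  76. 117.]
```

View pics/crop2.png

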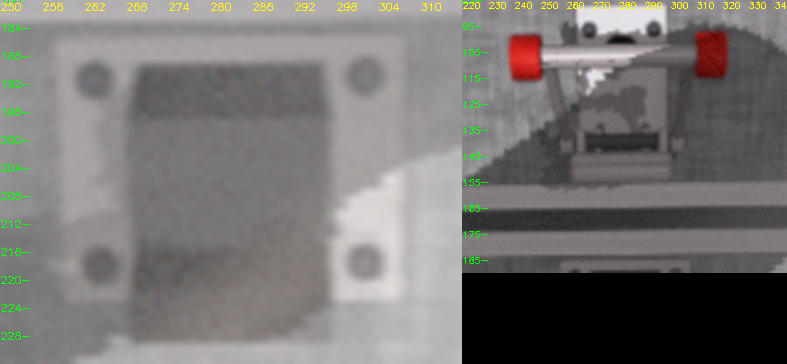

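Run:
```python
from h import *
z=np.load("w1.npz");c=(z["K"],z["D"],z["E"])
im=cv2.imread("pics/w1.png").astype(int)
red=((im[:,:,2]>110)&(im[:,:,1]<70)&(im[:,:,0]<70)).astype('uint8');red[:90]=0;red[125:]=0
n,l,st,ce=cv2.connectedComponentsWithStats(red);print([(st[i],ce[i].round(1)) for i in range(1,n) if st[i][4]>30])
g=im.mean(2)
print("seam col190-230",g[150:190,190:230].mean(1).round(0),"\n col350-380",g[150:190,350:380].mean(1).round(0))
T=[.552,-.0294,-.257]
b=bar(1.512,3.45-1.512)
print("pred grips",proj(c,W([b+[0,.024,0],b-[0,.024,0]],T)),"pred x0 @y.08,-.08",proj(c,W([[0,.07,.115],[0,-.08,.115]],T)))
for m in np.arange(-.030,-.048,-.002):
    print(round(m,4),proj(c,W([[m+.018,0,.1505],[m+.018,0,.118],[m+.004,0,.1505],[m-.004,0,.1565],[m-.012,0,.1565]],T))[:,1].round(1))
```

```text
[(array([310,  97,  12,  14, 132], dtype=int32), array([315.8, 103.6])), (array([238,  98,  13,  18, 196], dtype=int32), array([244. , 106.8]))]
seam col190-230 [138. 136. 131. 128. 128. 126. 137. 172. 191. 187. 181. 179. 175. 170.
 168. 155. 104.  57.  48.  49.  49.  49.  50.  55.  77. 113. 125. 128.
 126. 124. 123. 124. 125. 119.  90.  80.  82.  82.  82.  82.] 
 col350-380 [119. 120. 120. 118. 131. 152. 159. 158. 156. 155. 154. 154. 154. 135.
  98.  77.  73.  73.  73.  71.  71.  77. 111. 149. 161. 162. 162. 163.
 165. 174. 184. 180. 150. 139. 139. 140. 141. 142. 142. 143.]
pred grips [[245.99695877 105.79403354]
 [317.19593669 105.44671367]] pred x0 @y.08,-.08 [[214.32093554 163.23657442]
 [360.95884625 162.64820245]]
-0.03 [181.2 174.9 195.8 205.7 213.9]
-0.032 [183.3 176.9 197.9 207.7 215.9]
-0.034 [185.4 178.8 199.9 209.8 218. ]
-0.036 [187.5 180.7 202.  211.9 220. ]
-0.038 [189.6 182.6 204.  213.9 222. ]
-0.04 [191.7 184.6 206.  215.9 224. ]
-0.042 [193.7 186.5 208.1 218.  226. ]
-0.044 [195.8 188.4 210.1 220.  228. ]
-0.046 [197.9 190.3 212.1 222.  230. ]
```

Measured: lip front edge (row 196.5) and stop back edge (row 228.5) agree on the groove's middle at case x ≈ -43.5 mm, near the far end of its allowed range. The grips refine the pose by about 1 mm. Next I compute the grasp and swing waypoints.

```bash
cat >> h.py <<'E'
T2=np.array([.5513,-.0282,-.25])
def case(p):return rot(T2[2]).T@(np.array(p)-[T2[0],T2[1],0])
E
python3 - <<'E'
from h import *
from rig import telemetry
s=telemetry.state();p=s["tool_pos"]
b0=bar(1.512,3.45-1.512);g=W(b0-[0,0,.02],T2)[0]
print("bar",b0,"grasp tcp",g,"shift",((g-p)/.8).round(4))
for sl in [1.94,1.85,1.75,1.6,1.45,1.3,1.15,1.0,.85,.7,.55,.4,.3,.2,.12,.05]:
    q=W(bar(1.512,sl)-[0,0,.02],T2)[0];print(sl,bar(1.512,sl).round(4),((q-g)/.8).round(4))
E
```

```text
bar [0.0549334  0.         0.22591234] grasp tcp [ 0.60452565 -0.04179074  0.20591234] shift [ 0.0961 -0.0228 -0.1551]
1.94 [0.0551 0.     0.2259] [ 0.0002 -0.     -0.0001]
1.85 [0.0492 0.     0.2278] [-0.007   0.0018  0.0024]
1.75 [0.0425 0.     0.2294] [-0.0151  0.0039  0.0044]
1.6 [0.0322 0.     0.2305] [-0.0276  0.007   0.0057]
1.45 [0.0218 0.     0.23  ] [-0.0401  0.0102  0.0051]
1.3 [0.0117 0.     0.228 ] [-0.0524  0.0134  0.0026]
1.15 [0.002  0.     0.2245] [-0.0641  0.0164 -0.0018]
1.0 [-0.0071  0.      0.2196] [-0.0752  0.0192 -0.0079]
0.85 [-0.0154  0.      0.2134] [-0.0852  0.0217 -0.0157]
0.7 [-0.0226  0.      0.206 ] [-0.0939  0.024  -0.0249]
0.55 [-0.0287  0.      0.1976] [-0.1012  0.0259 -0.0354]
0.4 [-0.0334  0.      0.1884] [-0.107   0.0273 -0.0469]
0.3 [-0.0358  0.      0.1819] [-0.1098  0.028  -0.055 ]
0.2 [-0.0375  0.      0.1752] [-0.1119  0.0286 -0.0634]
0.12 [-0.0383  0.      0.1698] [-0.113   0.0288 -0.0702]
0.05 [-0.0388  0.      0.165 ] [-0.1135  0.029  -0.0762]
```

```bash
python3 -m pendant '[[0.04,-0.01,0,0,0,0.004],[0.08,-0.02,0,0,0,0.004],[0.096,-0.0228,0,0,0,0.004],[0.096,-0.0228,-0.03,0,0,0.004],[0.096,-0.0228,-0.06,0,0,0.004],[0.096,-0.0228,-0.09,0,0,0.004],[0.096,-0.0228,-0.11,0,0,0.004],[0.096,-0.0228,-0.13,0,0,0.004],[0.096,-0.0228,-0.145,0,0,0.004],[0.096,-0.0228,-0.155,0,0,0.004],[0.096,-0.0228,-0.155,0,0,0.004],[0.096,-0.0228,-0.155,0,0,0.004]]' 1 20; python3 -m pendant '[[0,0,0,0,0,0],[0,0,0,0,0,0],[0,0,0,0,0,0],[0,0,0,0,0,0],[0,0,0,0,0,0],[0,0,0,0,0,0],[0,0,0,0,0,0],[0,0,0,0,0,0],[0,0,0,0,0,0],[0,0,0,0,0,0]]' 0 20
python3 - <<'E'
from h import *
ims=[]
for n,r in(("scene",(130,220,240,360)),("side",(150,240,240,360))):
    im=cams.grab_frame(n)[:,:,::-1];ims.append(cv2.resize(im[r[0]:r[1],r[2]:r[3]],None,fx=3.3,fy=3.3,interpolation=2))
cv2.imwrite("pics/g1.png",np.hstack(ims))
E
```

```text
time: 2.82
tool_pos: [0.6047, -0.0406, 0.2067]
orientation: [-2.088, 0.263, 2.089]
ft_force: [0.2, 0.2, -0.4]
opening: 1.0
time: 3.65
tool_pos: [0.6055, -0.0416, 0.2075]
orientation: [-2.09, 0.264, 2.085]
ft_force: [1.0, -1.2, 5.6]
opening: 0.647
```

View pics/g1.png

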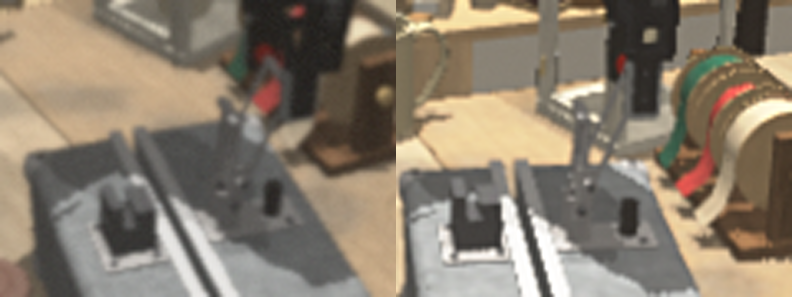

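The gripper is closed on the grips (opening 0.647 = 55 mm); the pictures show a finger on the red grip. Now the swing forward.

```bash
python3 -m pendant '[[-0.007,0.0018,0.003,0,0,0],[-0.0151,0.0039,0.005,0,0,0],[-0.0276,0.007,0.0062,0,0,0],[-0.0401,0.0102,0.0055,0,0,0],[-0.0524,0.0134,0.003,0,0,0],[-0.0641,0.0164,-0.0015,0,0,0],[-0.0752,0.0192,-0.0078,0,0,0],[-0.0852,0.0217,-0.0156,0,0,0],[-0.0939,0.024,-0.0249,0,0,0],[-0.0975,0.025,-0.03,0,0,0],[-0.0975,0.025,-0.03,0,0,0]]'; python3 -m pendant '[[-0.0037,0.0009,-0.0054,0,0,0],[-0.007,0.0017,-0.011,0,0,0],[-0.0095,0.0024,-0.0169,0,0,0],[-0.0111,0.0028,-0.021,0,0,0],[-0.0123,0.0031,-0.025,0,0,0],[-0.0134,0.0034,-0.029,0,0,0],[-0.0144,0.0036,-0.0334,0,0,0],[-0.0155,0.0038,-0.0402,0,0,0],[-0.0155,0.0038,-0.0402,0,0,0],[-0.0155,0.0038,-0.0402,0,0,0]]'
python3 - <<'E'
from h import *
from rig import telemetry
s=telemetry.state();print(case(s["tool_pos"]),s["ft_force"],s["torque"])
E
```

```text
time: 4.67
tool_pos: [0.5236, -0.0214, 0.182]
orientation: [-2.084, 0.264, 2.091]
ft_force: [-5.5, 0.3, 7.2]
opening: 0.647
time: 5.5
tool_pos: [0.514, -0.0185, 0.1498]
orientation: [-2.087, 0.264, 2.089]
ft_force: [-3.0, -2.7, 1.5]
opening: 0.647
[-0.03853319  0.00018741  0.14980373] [-2.99032119 -2.71627737  1.51943855] [-1.18488693  0.7715573  -0.04637821]
```

```bash
python3 -m pendant '[[0.0012,-0.0003,-0.007,0,0,0],[0.0024,-0.0006,-0.0138,0,0,0],[0.0024,-0.0006,-0.0138,0,0,0],[0.0024,-0.0006,-0.0138,0,0,0]]'; for i in 1 2 3; do :; done; python3 -m pendant '[[0,0,-0.00125,0,0,0],[0,0,-0.00125,0,0,0],[0,0,-0.0025,0,0,0],[0,0,-0.0025,0,0,0]]';python3 -m pendant '[[0,0,-0.00125,0,0,0],[0,0,-0.00125,0,0,0],[0,0,-0.00125,0,0,0]]'
```

```text
time: 5.83
tool_pos: [0.5164, -0.0189, 0.139]
orientation: [-2.087, 0.264, 2.088]
ft_force: [-1.2, -3.6, 2.0]
opening: 0.646
time: 6.17
tool_pos: [0.5162, -0.0188, 0.1373]
orientation: [-2.088, 0.264, 2.087]
ft_force: [-2.5, -4.4, 2.5]
opening: 0.654
time: 6.42
tool_pos: [0.5162, -0.0188, 0.1364]
orientation: [-2.088, 0.264, 2.088]
ft_force: [-1.9, -5.5, 3.0]
opening: 0.649
```

```bash
python3 -m pendant '[[0,-0.0006,-0.00125,0,0,0],[0,-0.0006,-0.00125,0,0,0],[0,-0.0006,-0.00125,0,0,0]]';python3 -m pendant '[[0,0,-0.00125,0,0,0],[0,0,-0.00125,0,0,0],[0,0,-0.00125,0,0,0]]';python3 -m pendant '[[0,0,-0.00125,0,0,0],[0,0,-0.00125,0,0,0],[0,0,-0.00125,0,0,0]]'
```

```text
time: 6.67
tool_pos: [0.5164, -0.019, 0.1353]
orientation: [-2.088, 0.263, 2.087]
ft_force: [-2.0, -2.7, 2.8]
opening: 0.651
time: 6.92
tool_pos: [0.5164, -0.0191, 0.1343]
orientation: [-2.088, 0.263, 2.087]
ft_force: [-1.4, -2.3, 2.4]
opening: 0.648
time: 7.17
tool_pos: [0.5164, -0.0192, 0.1333]
orientation: [-2.088, 0.264, 2.087]
ft_force: [-0.7, -1.5, 2.6]
opening: 0.645
```

```bash
python3 -m pendant '[[0,0,-0.0007,0,0,0],[0,0,-0.00125,0,0,0],[0,0,-0.00125,0,0,0]]';python3 -m pendant '[[0,0,-0.0007,0,0,0],[0,0,-0.00125,0,0,0],[0,0,-0.00125,0,0,0]]'
```

```text
time: 7.42
tool_pos: [0.5163, -0.0192, 0.1323]
orientation: [-2.088, 0.264, 2.087]
ft_force: [-0.1, -2.7, 1.6]
opening: 0.646
time: 7.67
tool_pos: [0.5163, -0.0192, 0.1313]
orientation: [-2.088, 0.264, 2.087]
ft_force: [-0.3, -2.2, 2.2]
opening: 0.65
```

Run:
```python
from h import *
from rig import telemetry
s=telemetry.state();print(case(s["tool_pos"]))
c=cam("wrist");np.savez("w2.npz",K=c[0],D=c[1],E=c[2])
w=cams.grab_frame("wrist")[:,:,::-1];cv2.imwrite("pics/w2.png",w)
sd=cams.grab_frame("side")[:,:,::-1];cv2.imwrite("pics/sd2.png",sd)
a=cv2.resize(w[100:400,160:420],(520,600),interpolation=2);a=np.clip(255*(a/255.)**.6,0,255).astype('uint8')
b=cv2.resize(sd[160:250,240:310],None,fx=4,fy=4,interpolation=2)
o=np.zeros((600,800,3),'uint8');o[:,:520]=a;o[:360,520:]=b
cv2.imwrite("pics/v2.png",o)
```

```text
[-3.61395399e-02  4.27522060e-05  1.31266420e-01]
```

View pics/v2.png

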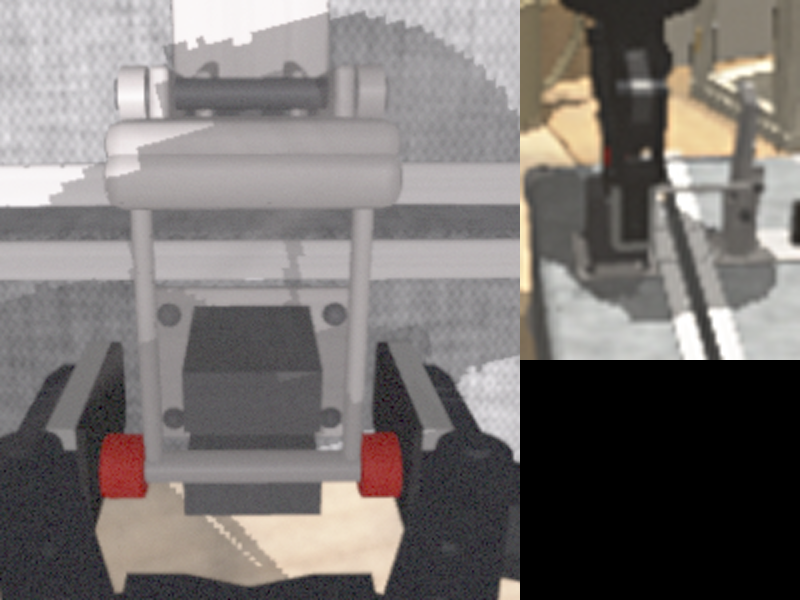

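The picture shows the bar held over the keeper at image row ≈333, lip front edge at row ≈286, lip end at ≈316.5, and stop back edge at ≈356.5.

Run:
```python
from h import *
z=np.load("w2.npz");c=(z["K"],z["D"],z["E"])
r=least_squares(lambda p:(proj(c,W([[p[0],p[1]+.028,p[2]],[p[0],p[1]-.028,p[2]]],T2))-[[210,332.5],[362,332.5]]).ravel(),[-.04,0,.15]);print("bar",r.x,r.fun)
x=lambda row,zz:case(toplane(c,(286,row),zz))
print("lipfront",x(286,.1505),"lipedge",x(316.5,.1505),"stopback",x(356.5,.1565),"lip foot?",x(253.5,.118))
r=least_squares(lambda p:(proj(c,W([[p[0],p[1]+.014,p[2]],[p[0],p[1]-.014,p[2]]],T2))-[[252,286],[320.5,286]]).ravel(),[-.04,0,.15]);print("lipfront from width",r.x)
```

```text
bar [-0.03751896 -0.00080472  0.16421613] [-0.0010199   0.10022139 -0.00128532 -0.10018341]
lipfront [-0.02553641 -0.00086361  0.1505    ] lipedge [-0.03941971 -0.00085994  0.1505    ] stopback [-0.05437116 -0.00083424  0.1565    ] lip foot? [-0.02552976 -0.00099038  0.118     ]
lipfront from width [-0.02827429 -0.00098408  0.14544874]
```

```bash
cat >> h.py <<'E'
def reds(save=None):
    c=cam("wrist");im=cams.grab_frame("wrist").astype(int)
    if save: cv2.imwrite(save,im[:,:,::-1])
    m=((im[:,:,0]>70)&(im[:,:,0]>2.2*im[:,:,1])&(im[:,:,0]>2.2*im[:,:,2])).astype('uint8')
    m[:,:150]=0;m[:,420:]=0
    n,l,st,ce=cv2.connectedComponentsWithStats(m)
    q=sorted([(st[i][4],st[i][:4].tolist()) for i in range(1,n)])[-2:]
    q=sorted([b for _,b in q]);return c,q
def barfix():
    c,q=reds()
    u0,u1=q[0][0],q[1][0]+q[1][2];v0=q[0][1]+q[0][3]/2;v1=q[1][1]+q[1][3]/2
    r=least_squares(lambda p:(proj(c,W([[p[0],p[1]+.028,p[2]],[p[0],p[1]-.028,p[2]]],T2))-[[u0,v0],[u1,v1]]).ravel(),[-.04,0,.15])
    from rig import telemetry
    s=telemetry.state();print("red",q,"bar",r.x.round(4),"tcp",case(s["tool_pos"]).round(4),"F",s["ft_force"].round(1))
E
python3 -c "from h import *;barfix()"; python3 -m pendant '[[0,0,0.0025,0,0,0],[0,0,0.005,0,0,0],[0,0,0.005,0,0,0],[0,0,0.005,0,0,0]]' - 40;python3 -c "from h import *;barfix()";python3 -m pendant '[[0,0,-0.0025,0,0,0],[0,0,-0.0075,0,0,0],[0,0,-0.0075,0,0,0],[0,0,-0.0075,0,0,0]]' - 40;python3 -c "from h import *;barfix()"
```

```text
red [[210, 317, 24, 32], [339, 317, 22, 32]] bar [-0.0382 -0.0006  0.1636] tcp [-0.0361  0.      0.1313] F [-0.1 -2.2  2.7]
time: 8.15
tool_pos: [0.5161, -0.0192, 0.1353]
orientation: [-2.087, 0.264, 2.088]
ft_force: [1.0, -2.3, -0.5]
opening: 0.643
red [[210, 317, 24, 32], [339, 316, 22, 33]] bar [-0.0382 -0.0006  0.1676] tcp [-0.0363  0.      0.1352] F [ 0.2 -1.7 -0.6]
time: 8.53
tool_pos: [0.5163, -0.0193, 0.1292]
orientation: [-2.088, 0.264, 2.088]
ft_force: [-0.7, -2.2, 2.6]
opening: 0.641
red [[210, 317, 24, 32], [339, 317, 22, 32]] bar [-0.0382 -0.0007  0.1615] tcp [-0.0361 -0.      0.1293] F [-1.2 -1.7  2.2]
```

```bash
for i in 1 2 3 4; do echo; done >/dev/null; python3 -m pendant '[[0,0,-0.00125,0,0,0],[0,0,-0.00125,0,0,0],[0,0,-0.00125,0,0,0]]' - 25;python3 -m pendant '[[0,0,-0.00125,0,0,0],[0,0,-0.00125,0,0,0],[0,0,-0.00125,0,0,0]]';python3 -m pendant '[[0,0,-0.00125,0,0,0],[0,0,-0.00125,0,0,0],[0,0,-0.00125,0,0,0]]'; python3 -c "from h import *;barfix()"
```

```text
time: 8.83
tool_pos: [0.5163, -0.0193, 0.1284]
orientation: [-2.088, 0.264, 2.087]
ft_force: [-0.4, -2.2, 3.5]
opening: 0.641
time: 9.08
tool_pos: [0.5163, -0.0192, 0.1273]
orientation: [-2.088, 0.264, 2.087]
ft_force: [-0.2, -3.0, 2.7]
opening: 0.645
time: 9.33
tool_pos: [0.5163, -0.0192, 0.1263]
orientation: [-2.088, 0.264, 2.088]
ft_force: [-0.4, -3.5, 3.4]
opening: 0.651
red [[210, 317, 24, 32], [339, 317, 22, 32]] bar [-0.0382 -0.0006  0.1586] tcp [-0.0361  0.      0.1264] F [-0.6 -2.4  4.1]
```

```bash
python3 -m pendant '[[0,0,-0.00125,0,0,0],[0,0,-0.00125,0,0,0],[0,0,-0.00125,0,0,0]]';python3 -m pendant '[[0,0,-0.00125,0,0,0],[0,0,-0.00125,0,0,0],[0,0,-0.00125,0,0,0]]'
```

```text
time: 9.63
tool_pos: [0.5163, -0.0192, 0.1253]
orientation: [-2.088, 0.264, 2.088]
ft_force: [0.4, -1.7, 3.9]
opening: 0.645
time: 9.88
tool_pos: [0.5163, -0.0192, 0.1243]
orientation: [-2.088, 0.264, 2.088]
ft_force: [0.4, -3.7, 3.3]
opening: 0.639
```

```bash
python3 -m pendant '[[0,0,-0.001,0,0,0],[0,0,-0.001,0,0,0],[0,0,-0.001,0,0,0]]';python3 -c "from h import *;barfix()"
```

```text
time: 10.13
tool_pos: [0.5163, -0.0192, 0.1235]
orientation: [-2.088, 0.264, 2.087]
ft_force: [0.8, -2.9, 2.8]
opening: 0.644
red [[210, 317, 24, 32], [339, 317, 22, 32]] bar [-0.0382 -0.0006  0.1558] tcp [-0.0361  0.      0.1235] F [ 0.3 -2.9  3.5]
```

```bash
python3 -m pendant '[[0,0,-0.001,0,0,0],[0,0,-0.001,0,0,0],[0,0,-0.001,0,0,0]]';python3 -m pendant '[[0,0,-0.001,0,0,0],[0,0,-0.001,0,0,0],[0,0,-0.001,0,0,0]]'
```

```text
time: 10.43
tool_pos: [0.5163, -0.0192, 0.1228]
orientation: [-2.088, 0.264, 2.087]
ft_force: [1.1, -2.0, 3.9]
opening: 0.644
time: 10.68
tool_pos: [0.5164, -0.0192, 0.1226]
orientation: [-2.088, 0.263, 2.087]
ft_force: [-1.5, -3.0, 10.1]
opening: 0.641
```

```bash
python3 -m pendant '[[0,0,-0.001,0,0,0],[0,0,-0.001,0,0,0],[0,0,-0.001,0,0,0]]';python3 - <<'E'
from h import *
z=cam("wrist");np.savez("w3.npz",K=z[0],D=z[1],E=z[2])
barfix();c,q=reds("pics/w3.png")
w=cv2.imread("pics/w3.png");sd=cams.grab_frame("side")[:,:,::-1]
a=cv2.resize(w[200:400,190:390],(600,600),interpolation=2);a=np.clip(255*(a/255.)**.6,0,255).astype('uint8')
b=cv2.resize(sd[185:235,255:305],None,fx=4,fy=4,interpolation=2)
o=np.zeros((600,800,3),'uint8');o[:,:600]=a;o[:200,600:]=b
cv2.imwrite("pics/v3.png",o)
E
```

```text
time: 10.93
tool_pos: [0.5164, -0.0193, 0.1224]
orientation: [-2.089, 0.263, 2.087]
ft_force: [-3.7, -2.4, 16.3]
opening: 0.646
red [[210, 317, 24, 32], [339, 317, 22, 32]] bar [-0.0381 -0.0006  0.1547] tcp [-0.036   0.      0.1224] F [-3.8 -2.  15.8][ WARN:0@2.134] global loadsave.cpp:1063 imwrite_ Unsupported depth image for selected encoder is fallbacked to CV_8U.
```

View pics/v3.png

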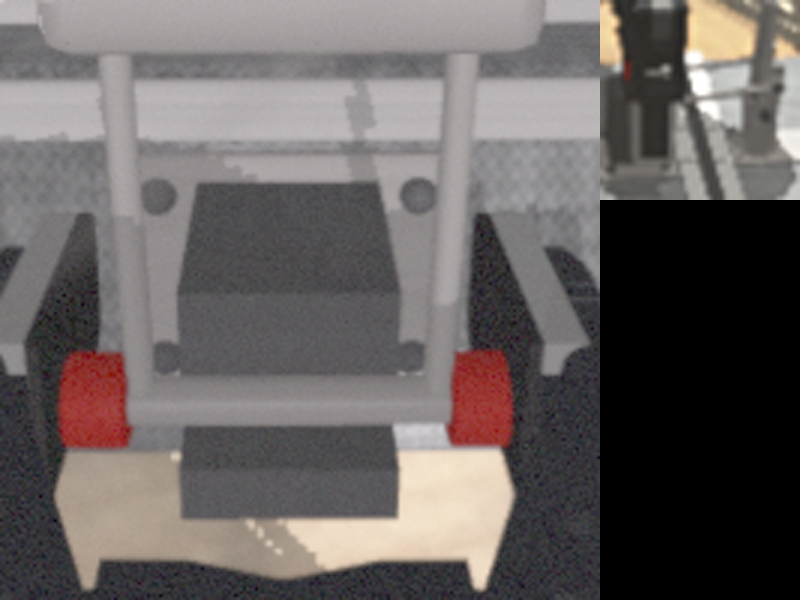

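The bar now touches the lip: Fz jumped at TCP z 0.1227, so the bar axis is 31 mm above the TCP. I'll ease off and slide towards -x with a light preload.

```bash
python3 -m pendant '[[0,0,0.0019,0,0,0],[0,0,0.0019,0,0,0],[-0.0012,0.0003,0.0019,0,0,0],[-0.0012,0.0003,0.0019,0,0,0]]';python3 -m pendant '[[-0.0012,0.0003,0,0,0,0],[-0.0012,0.0003,0,0,0,0],[-0.0012,0.0003,0,0,0,0]]';python3 -m pendant '[[-0.0012,0.0003,0,0,0,0],[-0.0012,0.0003,0,0,0,0],[-0.0012,0.0003,0,0,0,0]]'
```

```text
time: 11.42
tool_pos: [0.5156, -0.019, 0.1227]
orientation: [-2.088, 0.264, 2.087]
ft_force: [3.3, -3.4, 3.7]
opening: 0.647
time: 11.67
tool_pos: [0.5144, -0.0187, 0.1226]
orientation: [-2.088, 0.264, 2.087]
ft_force: [2.6, -3.6, 3.9]
opening: 0.647
time: 11.92
tool_pos: [0.5131, -0.0184, 0.1225]
orientation: [-2.087, 0.264, 2.088]
ft_force: [2.5, -3.2, 3.4]
opening: 0.644
```

```bash
python3 -m pendant '[[-0.0012,0.0003,-0.0005,0,0,0],[-0.0012,0.0003,-0.0005,0,0,0],[-0.0012,0.0003,-0.0005,0,0,0]]';python3 -m pendant '[[-0.0012,0.0003,0,0,0,0],[-0.0012,0.0003,0,0,0,0],[-0.0012,0.0003,0,0,0,0]]';python3 -c "from h import *;barfix()"
```

```text
time: 12.17
tool_pos: [0.5121, -0.0182, 0.1221]
orientation: [-2.087, 0.264, 2.088]
ft_force: [1.4, -3.4, 3.5]
opening: 0.642
time: 12.42
tool_pos: [0.5113, -0.018, 0.1222]
orientation: [-2.088, 0.264, 2.088]
ft_force: [1.4, -2.4, 2.7]
opening: 0.647
red [[210, 317, 24, 32], [339, 317, 22, 32]] bar [-0.0433 -0.0006  0.1545] tcp [-0.0413 -0.      0.1222] F [ 1.6 -2.2  3.2]
```

Bar at x≈-43.3 mm, at the expected groove middle. Feeling downward.

```bash
python3 -m pendant '[[0,0,-0.0012,0,0,0],[0,0,-0.0012,0,0,0],[0,0,-0.0012,0,0,0]]';python3 -m pendant '[[0,0,-0.0008,0,0,0],[0,0,-0.0008,0,0,0],[0,0,-0.0008,0,0,0]]'
```

```text
time: 12.72
tool_pos: [0.5113, -0.0181, 0.1212]
orientation: [-2.087, 0.264, 2.088]
ft_force: [1.1, -2.0, 3.3]
opening: 0.641
time: 12.97
tool_pos: [0.5114, -0.0181, 0.1206]
orientation: [-2.088, 0.264, 2.088]
ft_force: [0.2, -2.1, 4.0]
opening: 0.643
```

```bash
python3 -m pendant '[[0,0,-0.0012,0,0,0],[0,0,-0.0012,0,0,0],[0,0,-0.0012,0,0,0]]';python3 -m pendant '[[0,0,-0.0012,0,0,0],[0,0,-0.0012,0,0,0],[0,0,-0.0012,0,0,0]]'
```

```text
time: 13.22
tool_pos: [0.5114, -0.0181, 0.1196]
orientation: [-2.088, 0.264, 2.088]
ft_force: [1.5, -2.8, 2.8]
opening: 0.645
time: 13.47
tool_pos: [0.5114, -0.018, 0.1186]
orientation: [-2.088, 0.264, 2.088]
ft_force: [1.5, -1.2, 3.7]
opening: 0.642
```

```bash
python3 -m pendant '[[0,0,-0.0012,0,0,0],[0,0,-0.0012,0,0,0],[0,0,-0.0012,0,0,0]]';python3 -m pendant '[[0,0,-0.0012,0,0,0],[0,0,-0.0012,0,0,0],[0,0,-0.0012,0,0,0]]'
```

```text
time: 13.72
tool_pos: [0.5114, -0.0181, 0.1177]
orientation: [-2.088, 0.264, 2.088]
ft_force: [1.9, -2.9, 3.7]
opening: 0.643
time: 13.97
tool_pos: [0.5114, -0.0181, 0.1167]
orientation: [-2.088, 0.264, 2.088]
ft_force: [0.9, -2.7, 3.4]
opening: 0.643
```

```bash
python3 -m pendant '[[0,0,-0.0012,0,0,0],[0,0,-0.0012,0,0,0],[0,0,-0.0012,0,0,0]]';python3 -m pendant '[[0,0,-0.0012,0,0,0],[0,0,-0.0012,0,0,0],[0,0,-0.0012,0,0,0]]'
```

```text
time: 14.22
tool_pos: [0.5114, -0.018, 0.1158]
orientation: [-2.088, 0.264, 2.088]
ft_force: [1.1, -2.7, 3.5]
opening: 0.645
time: 14.47
tool_pos: [0.5114, -0.0181, 0.1148]
orientation: [-2.088, 0.264, 2.088]
ft_force: [1.2, -3.6, 3.2]
opening: 0.641
```

```bash
python3 -m pendant '[[0,0,-0.0012,0,0,0],[0,0,-0.0012,0,0,0],[0,0,-0.0012,0,0,0]]';python3 -m pendant '[[0,0,-0.001,0,0,0],[0,0,-0.001,0,0,0],[0,0,-0.001,0,0,0]]'
```

```text
time: 14.72
tool_pos: [0.5114, -0.018, 0.1138]
orientation: [-2.088, 0.264, 2.088]
ft_force: [1.8, -2.3, 1.8]
opening: 0.643
time: 14.97
tool_pos: [0.5114, -0.018, 0.1131]
orientation: [-2.088, 0.264, 2.088]
ft_force: [1.7, -3.4, 3.8]
opening: 0.644
```

```bash
python3 -m pendant '[[0,0,-0.001,0,0,0],[0,0,-0.001,0,0,0],[0,0,-0.001,0,0,0]]'
```

```text
time: 15.22
tool_pos: [0.5114, -0.0181, 0.1122]
orientation: [-2.088, 0.264, 2.088]
ft_force: [1.0, -2.4, 4.1]
opening: 0.643
```

```bash
python3 -m pendant '[[0,0,-0.0009,0,0,0],[0,0,-0.0009,0,0,0],[0,0,-0.0009,0,0,0]]'; python3 -c "from h import *;barfix()"
```

```text
time: 15.47
tool_pos: [0.5114, -0.018, 0.1116]
orientation: [-2.088, 0.264, 2.088]
ft_force: [1.5, -2.8, 3.2]
opening: 0.643
red [[210, 331, 24, 18], [339, 331, 22, 18]] bar [-0.0456 -0.0007  0.1448] tcp [-0.0412 -0.      0.1115] F [ 1.  -2.7  4.1]
```

```bash
python3 -m pendant '[[0,0,-0.0009,0,0,0],[0,0,-0.0009,0,0,0],[0,0,-0.0009,0,0,0]]'
```

```text
time: 15.77
tool_pos: [0.5115, -0.0181, 0.1113]
orientation: [-2.088, 0.263, 2.087]
ft_force: [-1.2, -2.3, 8.9]
opening: 0.645
```

```bash
python3 -m pendant '[[0,0,-0.0007,0,0,0],[0,0,-0.0007,0,0,0],[0,0,-0.0007,0,0,0]]';python3 - <<'E'
from h import *
c,q=reds("pics/w4.png");print(q)
w=cv2.imread("pics/w4.png")
a=cv2.resize(w[200:400,190:390],(600,600),interpolation=2);a=np.clip(255*(a/255.)**.5,0,255).astype('uint8')
cv2.imwrite("pics/v4.png",a)
E
```

```text
time: 16.02
tool_pos: [0.5116, -0.0181, 0.1111]
orientation: [-2.089, 0.263, 2.087]
ft_force: [-1.8, -1.9, 12.2]
opening: 0.641
[[209, 334, 25, 16], [339, 334, 22, 16]][ WARN:0@1.809] global loadsave.cpp:1063 imwrite_ Unsupported depth image for selected encoder is fallbacked to CV_8U.
```

View pics/v4.png

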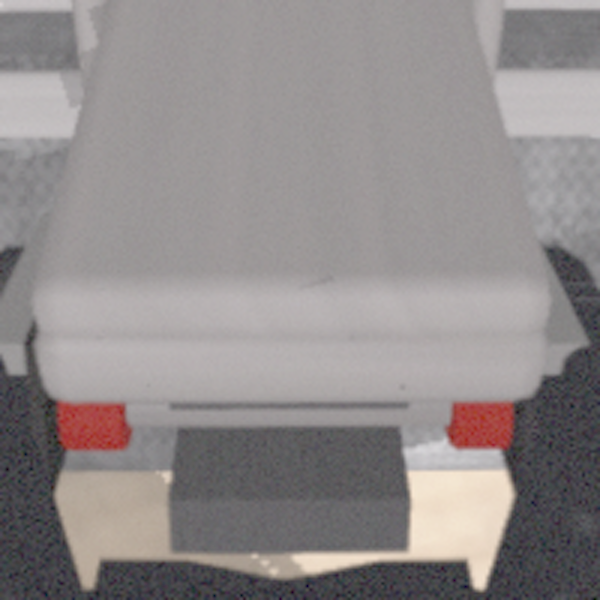

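Floor contact came 11.4 mm below the lip contact (11 expected), so the bar is fully down, and the lever has leaned forward. I'll ease off, let go and rise.

```bash
python3 -m pendant '[[0,0,0.0012,0,0,0],[0,0,0.0012,0,0,0]]'; python3 -m pendant '[[0,0,0,0,0,0],[0,0,0,0,0,0],[0,0,0,0,0,0],[0,0,0,0,0,0],[0,0,0,0,0,0]]' 1;python3 -m pendant '[[0,0,0.01,0,0,0],[0,0,0.03,0,0,0],[-0.01,0.0025,0.06,0,0,0],[-0.02,0.005,0.1,0,0,0],[-0.03,0.0075,0.14,0,0,0],[-0.03,0.0075,0.18,0,0,0],[-0.03,0.0075,0.22,0,0,0],[-0.03,0.0075,0.24,0,0,0],[-0.03,0.0075,0.24,0,0,0],[-0.03,0.0075,0.24,0,0,0]]'
python3 - <<'E'
from h import *
c,q=reds("pics/w5.png");print(q);np.savez("w5.npz",K=c[0],D=c[1],E=c[2])
w=cv2.imread("pics/w5.png");sd=cams.grab_frame("side")[:,:,::-1];sc=cams.grab_frame("scene")[:,:,::-1]
a=cv2.resize(w[130:330,200:360],(480,600),interpolation=2);a=np.clip(255*(a/255.)**.6,0,255).astype('uint8')
o=np.zeros((600,800,3),'uint8');o[:,:480]=a
o[:300,480:]=cv2.resize(sd[165:240,245:325],(320,300),interpolation=2);o[300:,480:]=cv2.resize(sc[145:220,255:335],(320,300),interpolation=2)
cv2.imwrite("pics/v5.png",o)
from rig import telemetry
print(case(telemetry.state()["tool_pos"]))
E
```

```text
time: 16.23
tool_pos: [0.5115, -0.0181, 0.1115]
orientation: [-2.088, 0.264, 2.087]
ft_force: [1.6, -2.8, 3.3]
opening: 0.648
time: 16.65
tool_pos: [0.511, -0.018, 0.1109]
orientation: [-2.087, 0.264, 2.089]
ft_force: [0.2, 0.6, 1.2]
opening: 1.0
time: 17.48
tool_pos: [0.4876, -0.0119, 0.3047]
orientation: [-2.089, 0.262, 2.085]
ft_force: [0.6, -1.0, -1.0]
opening: 0.999
[[254, 170, 9, 13], [310, 170, 7, 12]]
[-0.06650257 -0.00042327  0.30233234][ WARN:0@4.990] global loadsave.cpp:1063 imwrite_ Unsupported depth image for selected encoder is fallbacked to CV_8U.
```

View pics/v5.png

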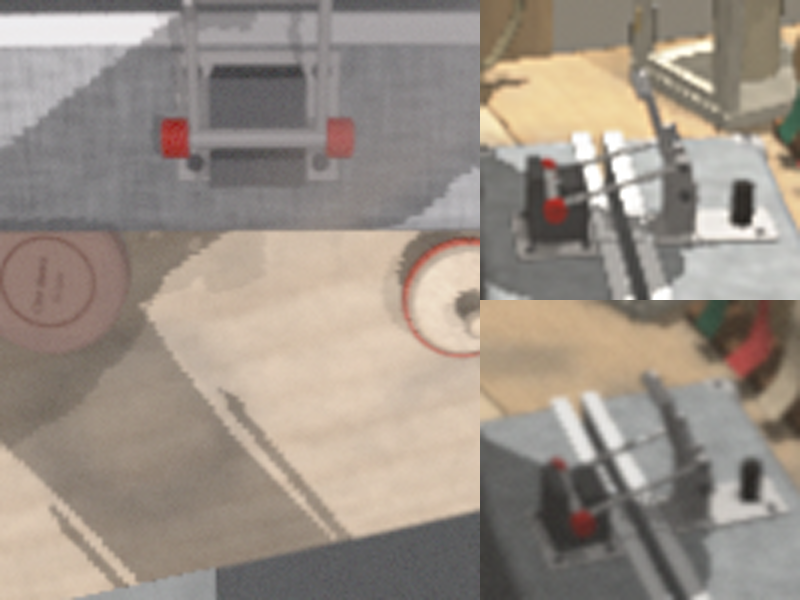

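Run:
```python
from h import *
from scipy.optimize import brentq
S,D=cam("scene"),cam("side")
for n,a,b in [("gripN",(281,200.75),(263.75,217.5)),("tip",(298.75,164.5),(285.5,185.5))]:
    r=tri([S,D],[np.array(a),np.array(b)]);print(n,case(r.x).round(4),r.fun.round(2))
for bx in(-.0425,-.0435,-.0445):
    f=lambda l:np.hypot(*(pin(l)-[bx,0,.1425])[[0,2]])-.069
    l=brentq(f,1,1.99) if f(1)*f(1.99)<0 else None;print(bx,l)
from rig import telemetry
p=telemetry.state()["tool_pos"];u=lambda q:((W(q,T2)[0]-p)/.8).round(4)
l0=1.75
for l in np.arange(1.95,-.01,-.15):
    c,s=np.cos(l),np.sin(l);pad=np.array([.026,0,.144])+.045*np.array([c,0,s])+.0055*np.array([-s,0,c])
    print(round(l,2),pad.round(4))
```

```text
gripN [-0.0429 -0.026   0.1427] [-0.14  0.12  0.15 -0.1 ]
tip [0.0068 0.014  0.1958] [-0.44  0.42  0.48 -0.38]
-0.0425 1.8718092083272577
-0.0435 1.9256107224611483
-0.0445 1.9791444213461524
1.95 [0.0042 0.     0.1838]
1.8 [0.0104 0.     0.1866]
1.65 [0.017  0.     0.1884]
1.5 [0.0237 0.     0.1893]
1.35 [0.0305 0.     0.1891]
1.2 [0.0372 0.     0.1879]
1.05 [0.0436 0.     0.1858]
0.9 [0.0497 0.     0.1827]
0.75 [0.0552 0.     0.1787]
0.6 [0.06   0.     0.1739]
0.45 [0.0641 0.     0.1685]
0.3 [0.0674 0.     0.1626]
0.15 [0.0697 0.     0.1562]
0.0 [0.071  0.     0.1495]
```

Bar measured at x = -42.9 mm, z = 142.7 mm (142.5 expected): hooked fully down. Lever is at about 1.9 rad. Next, the push trajectory with shut fingers.

Run:
```python
from h import *
from rig import telemetry
p=telemetry.state()["tool_pos"];print(case(p))
s0=W([-.030,-.0005,.230],T2)[0];s1=W([-.030,-.0005,.178],T2)[0]
print(((s0-p)/.8).round(4),((s1-p)/.8).round(4))
for l in [1.95,1.8,1.65,1.5,1.35,1.2,1.05,.9,.75,.6,.5,.4,.3,.2,.1,0]:
    c,s=np.cos(l),np.sin(l);pad=np.array([.026,-.0005,.144])+.045*np.array([c,0,s])+.0055*np.array([-s,0,c])
    q=pad-[.009,0,0]
    if l>1.4:q[2]=.183 if l<1.6 else .180
    print(l,q.round(4),((W(q,T2)[0]-s1)/.8).round(4))
```

```text
[-0.06650257 -0.00042327  0.30233234]
[ 0.0442 -0.0114 -0.0904] [ 0.0442 -0.0114 -0.1554]
1.95 [-0.0048 -0.0005  0.18  ] [ 0.0306 -0.0078  0.0025]
1.8 [ 0.0014 -0.0005  0.18  ] [ 0.0381 -0.0097  0.0025]
1.65 [ 0.008  -0.0005  0.18  ] [ 0.046  -0.0117  0.0025]
1.5 [ 0.0147 -0.0005  0.183 ] [ 0.0541 -0.0138  0.0063]
1.35 [ 0.0215 -0.0005  0.1891] [ 0.0624 -0.0159  0.0139]
1.2 [ 0.0282 -0.0005  0.1879] [ 0.0705 -0.018   0.0124]
1.05 [ 0.0346 -0.0005  0.1858] [ 0.0783 -0.02    0.0097]
0.9 [ 0.0407 -0.0005  0.1827] [ 0.0856 -0.0219  0.0058]
0.75 [ 0.0462 -0.0005  0.1787] [ 0.0923 -0.0236  0.0009]
0.6 [ 0.051  -0.0005  0.1739] [ 0.0981 -0.0251 -0.0051]
0.5 [ 0.0539 -0.0005  0.1704] [ 0.1016 -0.0259 -0.0095]
0.4 [ 0.0563 -0.0005  0.1666] [ 0.1045 -0.0267 -0.0143]
0.3 [ 0.0584 -0.0005  0.1626] [ 0.107  -0.0273 -0.0193]
0.2 [ 0.06   -0.0005  0.1583] [ 0.109  -0.0278 -0.0246]
0.1 [ 0.0612 -0.0005  0.154 ] [ 0.1105 -0.0282 -0.03  ]
0 [ 0.062  -0.0005  0.1495] [ 0.1114 -0.0285 -0.0356]
```

```bash
python3 -m pendant '[[0.02,-0.005,0,0,0,0],[0.044,-0.0114,-0.04,0,0,0],[0.044,-0.0114,-0.07,0,0,0],[0.044,-0.0114,-0.09,0,0,0],[0.044,-0.0114,-0.11,0,0,0],[0.044,-0.0114,-0.13,0,0,0],[0.044,-0.0114,-0.145,0,0,0],[0.044,-0.0114,-0.155,0,0,0],[0.044,-0.0114,-0.155,0,0,0],[0.044,-0.0114,-0.155,0,0,0],[0.044,-0.0114,-0.155,0,0,0]]' 0; python3 -c "
from h import *
from rig import telemetry
s=telemetry.state();print(case(s['tool_pos']),s['opening'],s['ft_force'])"
```

```text
time: 18.55
tool_pos: [0.523, -0.0211, 0.1798]
orientation: [-2.088, 0.264, 2.087]
ft_force: [0.7, -0.3, -0.1]
opening: 0.0
[-2.91782740e-02 -1.64937831e-04  1.79781327e-01] 5.45965306849512e-06 [ 0.69973393 -0.30611084 -0.0577014 ]
```

```bash
python3 -m pendant '[[0.01,-0.0025,0,0,0,0],[0.02,-0.005,0,0,0,0],[0.03,-0.0076,0,0,0,0],[0.037,-0.0095,0,0,0,0],[0.045,-0.0115,0,0,0,0],[0.045,-0.0115,0,0,0,0]]'; python3 -m pendant '[[0.004,-0.001,0.002,0,0,0],[0.008,-0.0021,0.004,0,0,0],[0.012,-0.0031,0.007,0,0,0],[0.0165,-0.0043,0.0095,0,0,0],[0.0165,-0.0043,0.0095,0,0,0]]'
```

```text
time: 19.05
tool_pos: [0.5598, -0.0308, 0.179]
orientation: [-2.087, 0.265, 2.088]
ft_force: [0.3, 0.3, 0.1]
opening: 0.0
time: 19.47
tool_pos: [0.5719, -0.034, 0.1869]
orientation: [-2.087, 0.264, 2.088]
ft_force: [-3.1, 0.7, -2.1]
opening: -0.004
```

```bash
python3 -m pendant '[[0.004,-0.001,-0.0007,0,0,0],[0.008,-0.0021,-0.0015,0,0,0],[0.012,-0.0031,-0.0028,0,0,0],[0.016,-0.0041,-0.0042,0,0,0],[0.02,-0.0051,-0.006,0,0,0],[0.0232,-0.006,-0.008,0,0,0],[0.0232,-0.006,-0.008,0,0,0]]'; python3 -m pendant '[[0.0035,-0.0009,-0.0024,0,0,0],[0.0067,-0.0017,-0.005,0,0,0],[0.0096,-0.0025,-0.008,0,0,0],[0.0125,-0.0032,-0.011,0,0,0],[0.0125,-0.0032,-0.011,0,0,0]]'; python3 -c "
from h import *
from rig import telemetry
s=telemetry.state();print(case(s['tool_pos']))"
```

```text
time: 20.05
tool_pos: [0.5898, -0.0386, 0.1798]
orientation: [-2.086, 0.264, 2.09]
ft_force: [-5.0, 1.4, -0.4]
opening: -0.001
time: 20.47
tool_pos: [0.6005, -0.0413, 0.1715]
orientation: [-2.088, 0.264, 2.088]
ft_force: [-1.7, 0.6, 0.9]
opening: 0.002
[ 0.05092851 -0.00051686  0.17147945]
```

```bash
python3 -m pendant '[[0.0018,-0.0005,-0.0022,0,0,0],[0.0035,-0.0009,-0.0044,0,0,0],[0.005,-0.0013,-0.0068,0,0,0],[0.0064,-0.0016,-0.0092,0,0,0],[0.0064,-0.0016,-0.0092,0,0,0]]'; python3 -m pendant '[[0.0012,-0.0003,-0.0025,0,0,0],[0.0025,-0.0006,-0.005,0,0,0],[0.0035,-0.0009,-0.0077,0,0,0],[0.0045,-0.0011,-0.0103,0,0,0],[0.0045,-0.0011,-0.0103,0,0,0]]'; python3 -c "
from h import *
from rig import telemetry
s=telemetry.state();print(case(s['tool_pos']))"
```

```text
time: 20.88
tool_pos: [0.6062, -0.0425, 0.1641]
orientation: [-2.089, 0.264, 2.087]
ft_force: [-1.3, 0.3, 0.6]
opening: -0.003
time: 21.3
tool_pos: [0.6093, -0.0433, 0.1554]
orientation: [-2.088, 0.264, 2.088]
ft_force: [-0.3, -0.6, -0.4]
opening: -0.002
[ 0.05994809 -0.00028457  0.1554436 ]
```

Almost no resistance, which is suspicious, so I look.

Run:
```python
from h import *
c,q=reds("pics/w6.png");print(q)
w=cv2.imread("pics/w6.png");sd=cams.grab_frame("side")[:,:,::-1];sc=cams.grab_frame("scene")[:,:,::-1]
o=np.zeros((600,800,3),'uint8');o[:,:480]=cv2.resize(w[100:400,160:400],(480,600),interpolation=2)
o[:300,480:]=cv2.resize(sd[165:240,245:325],(320,300),interpolation=2);o[300:,480:]=cv2.resize(sc[145:220,255:335],(320,300),interpolation=2)
o=np.clip(255*(o/255.)**.6,0,255).astype('uint8');cv2.imwrite("pics/v6.png",o)
```

```text
[][ WARN:0@3.437] global loadsave.cpp:1063 imwrite_ Unsupported depth image for selected encoder is fallbacked to CV_8U.
```

View pics/v6.png

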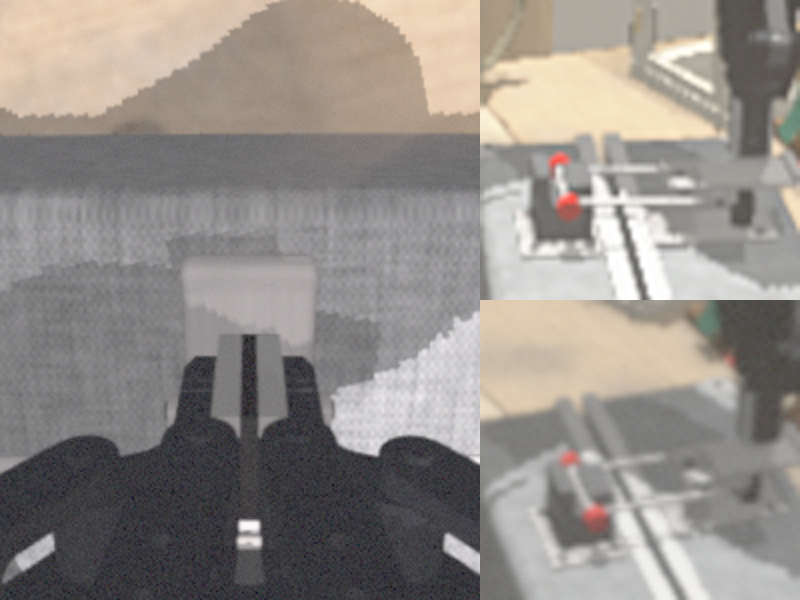

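Run:
```python
from h import *
S,D=cam("scene"),cam("side")
for n,a,b in [("gripN",(284.25,199.75),(267,216.75)),("gripF",(277.75,184.75),(265,205.25))]:
    r=tri([S,D],[np.array(a),np.array(b)]);print(n,case(r.x).round(4),r.fun.round(2))
```

```text
gripN [-0.0363 -0.0274  0.1448] [-0.15  0.12  0.16 -0.11]
gripF [-0.0355  0.0234  0.1469] [-0.15  0.13  0.17 -0.12]
```

Bar measured at x≈-36 mm, z≈145-147 mm. On top of the lip it would be at 153.5, so it is pulled in under the lip, with 1-2 mm of measurement error. From its width in the image the handle end is near home height. I feel downward to confirm.

```bash
python3 -m pendant '[[0.001,-0.0003,-0.0025,0,0,0],[0.001,-0.0003,-0.005,0,0,0],[0.001,-0.0003,-0.005,0,0,0]]'; python3 -m pendant '[[0,0,-0.0015,0,0,0],[0,0,-0.0025,0,0,0],[0,0,-0.0025,0,0,0]]'
```

```text
time: 21.7
tool_pos: [0.6097, -0.0436, 0.1516]
orientation: [-2.087, 0.264, 2.088]
ft_force: [-0.9, -0.4, 0.1]
opening: -0.003
time: 21.95
tool_pos: [0.6098, -0.0436, 0.1499]
orientation: [-2.087, 0.264, 2.088]
ft_force: [-0.1, 0.4, 0.2]
opening: -0.0
```

```bash
python3 -m pendant '[[0,0,-0.00125,0,0,0],[0,0,-0.00125,0,0,0],[0,0,-0.00125,0,0,0]]'; python3 -m pendant '[[0,0,-0.00125,0,0,0],[0,0,-0.00125,0,0,0],[0,0,-0.00125,0,0,0]]'
```

```text
time: 22.2
tool_pos: [0.61, -0.0436, 0.1496]
orientation: [-2.088, 0.263, 2.087]
ft_force: [-2.0, 0.7, 3.7]
opening: 0.0
time: 22.45
tool_pos: [0.61, -0.0436, 0.1495]
orientation: [-2.089, 0.263, 2.087]
ft_force: [-4.9, 1.8, 11.8]
opening: 0.002
```

The handle is hard against its stop with its face at z = 0.1496 (home: 0.1495). I'll lift off and check the seam and keeper from the first viewpoint.

```bash
python3 -m pendant '[[0,0,0.01,0,0,0],[0,0,0.04,0,0,0],[0,0,0.08,0,0,0],[0,0,0.12,0,0,0],[-0.03,0.0075,0.16,0,0,0],[-0.06,0.015,0.2,0,0,0],[-0.09,0.0225,0.225,0,0,0],[-0.104,0.0266,0.225,0,0,0],[-0.104,0.0266,0.225,0,0,0],[-0.104,0.0266,0.225,0,0,0]]'
python3 - <<'E'
from h import *
from rig import telemetry
print(case(telemetry.state()["tool_pos"]))
c,q=reds("pics/w7.png");print(q)
w=cv2.imread("pics/w7.png");g=w.astype(int).mean(2)
print("seam",g[150:190,195:225].mean(1).round(0),"\n",g[150:190,350:380].mean(1).round(0))
sd=cams.grab_frame("side")[:,:,::-1];sc=cams.grab_frame("scene")[:,:,::-1]
cv2.imwrite("pics/sd7.png",sd);cv2.imwrite("pics/sc7.png",sc)
o=np.zeros((600,800,3),'uint8');o[:,:480]=cv2.resize(w[90:250,218:346],(480,600),interpolation=2)
o[:300,480:]=cv2.resize(sd[175:250,245:325],(320,300),interpolation=2);o[300:,480:]=cv2.resize(sc[160:235,255:335],(320,300),interpolation=2)
o=np.clip(255*(o/255.)**.6,0,255).astype('uint8');cv2.imwrite("pics/v7.png",o)
E
```

```text
time: 23.28
tool_pos: [0.5264, -0.0221, 0.3284]
orientation: [-2.089, 0.262, 2.086]
ft_force: [-0.5, -0.5, 0.1]
opening: -0.004
[-2.56871400e-02 -2.21456039e-04  3.28415671e-01]
[[256, 200, 8, 11], [331, 235, 14, 14]]
seam [140. 140. 139. 132. 167. 205. 213. 213. 205. 197. 195. 192. 183. 145.
  87.  53.  48.  48.  48.  58.  97. 130. 136. 135. 130. 125. 124. 125.
 126. 118.  91.  80.  82.  83.  82.  82.  80.  80.  80.  81.] 
 [116. 116. 119. 126. 155. 174. 176. 178. 179. 179. 179. 181. 177. 131.
  83.  75.  75.  75.  74.  90. 152. 186. 194. 194. 195. 194. 192. 192.
 190. 144. 131. 132. 136. 139. 140. 141. 142. 143. 144. 146.][ WARN:0@3.649] global loadsave.cpp:1063 imwrite_ Unsupported depth image for selected encoder is fallbacked to CV_8U.
```

View pics/v7.png

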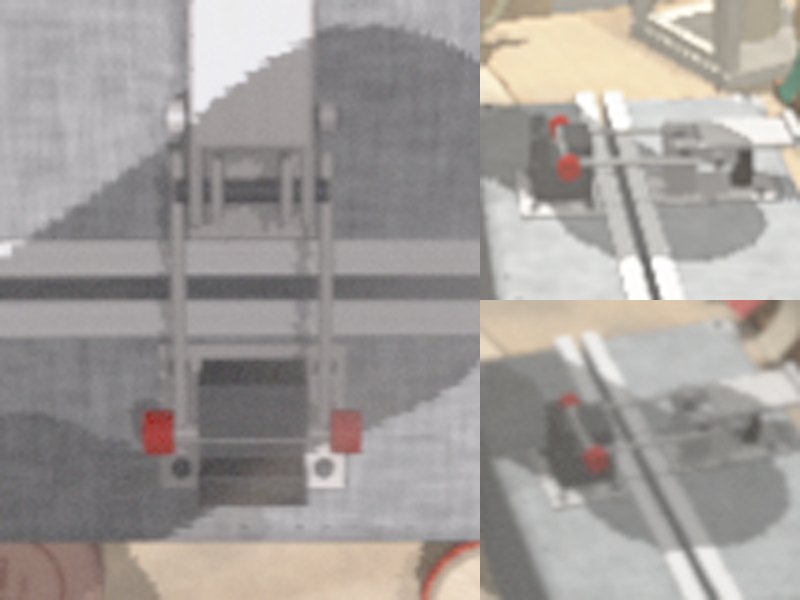

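Last picture: the lever lies flat, the bar is tucked under the lip (only a thin strip at crop row 440 shows), and the seam gap shrank by ~2 px (≈2 mm). I check the bystanders by image difference and hand in.

Run:
```python
import cv2,numpy as np
for a,b,rs in(("scene0","sc7",[(205,235,218,252),(255,288,232,265),(275,330,303,340)]),("side0","sd7",[(230,262,205,243),(268,302,205,240),(290,345,268,305)])):
    A,B=[cv2.cvtColor(cv2.imread(f"pics/{n}.png"),6).astype(np.float32) for n in(a,b)]
    print([tuple(np.round(v,2) for v in cv2.phaseCorrelate(A[r[0]:r[1],r[2]:r[3]].copy(),B[r[0]:r[1],r[2]:r[3]].copy())[0]) for r in rs])
from rig import robot
print(robot.sign_off())
```

```text
[(np.float64(0.88), np.float64(0.2)), (np.float64(0.02), np.float64(-0.05)), (np.float64(0.04), np.float64(-0.05))]
[(np.float64(0.41), np.float64(0.21)), (np.float64(-0.05), np.float64(0.18)), (np.float64(-0.03), np.float64(0.01))]
the job is handed in; nothing more can be done
None
```

The catch is done up and the job was handed in at about 23.5 s. I took the loop by its red grips, swung it forward, felt the keeper's lip and slid along it until the bar dropped into the groove. Then I let go and pushed the lever over to its stop.

**What the last checks showed**
- **Bar:** it touched the floor of the groove 11.4 mm below the lip contact, where 11 mm was expected. The final picture shows it tucked under the lip.
- **Lever:** its face is hard at z = 149.6 mm, against 149.5 mm for fully home.
- **Seam:** the gap closed by about 2 mm, as expected from ajar to shut.
- **Forces:** at the ends of the moves, where I had readings, contact peaked at about 16 N on the lip and 12 N on the lever at its stop.

**What disagreed or stayed uncertain**
- **Bar height:** with the lever nearly over, the cameras put the bar 1 to 3 mm higher than the lip allows. I took this as measurement error.
- **Lever resistance:** readings taken only at the ends of moves showed at most about 5 N while pushing the lever over, so I did not record the resistance peak before the dead point.
- **Bystanders:** the spinning top and toy car show shifts under 0.2 pixel. The tin's patch gave 0.4 to 0.9 pixel, probably from the changed shadow, since the gripper never went near it.

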